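# Take the wet tea pile apart onto the drying rack

## Task

The rinsed tea things were left piled up wet in the bamboo tray. Take the pile apart and set each thing gently on its own green drying module on the steel shelf: the infuser ball, clip up, in the funnel cup, the small blue cup mouth down over the slim post, the large white cup mouth down over the thick post, and the clay lid, knob up, between the four lugs of the square cradle. Drop nothing, let each sit level and fully down, and leave the teapot and the milk jug where they stand.

Things in the scene. Friction and masses are not known exactly. Their poses are not given: they have to be found in the camera images.
- lid: Red-brown clay teapot lid under the pile, knob up, 104 mm across, 160 g. Origin: centre of its underside. Flange 72 mm across below, disc's top at 14 mm; knob with 16 mm neck, its head 26 mm across from 25 to 36 mm height (hidden under the large cup at first). Stands on the 8 mm floor of a fixed bamboo tray, nothing of which is over 31 mm high.
- cup_large: Large white cup, no handle, mouth down over the lid's knob, rim on the lid, 180 g. Origin: centre of the rim, its lowest plane; z up to the foot. Mouth 84 mm across (76 inside), body 48 mm high, 72 mm across at its top; above it a round foot 44 mm across from 48 to 60 mm height: take it there (hidden under the small cup at first). Inside 42 mm deep.
- cup_small: Small blue cup, no handle, mouth down over the large cup's foot, 100 g. Origin: centre of the rim, its lowest plane; z up to the foot. Mouth 62 mm across (54 inside), body 38 mm high, 52 mm across at its top; above it a round foot 34 mm across from 38 to 50 mm height: take it there. Inside 33 mm deep.
- infuser: Steel mesh infuser ball 44 mm across, 60 g, standing on the small cup's foot, top of the pile. Origin: centre of the underside of its little foot, 18 mm across; ball centre at 23 mm height. On top the spring clip, which stays shut: a block 12 mm thick along its y, 18 mm wide along its x, from 44 to 66 mm height: take it there.
- wide_post: Fixed green drying module; origin: centre of its underside, on the shelf deck 50 mm above the counter. Round base 108 mm across with radial ribs to 14 mm height and a thick middle post 56 mm across, top at 40 mm. Place of the large white cup: mouth down over the post, rim on the ribs (cup origin 14 mm above this one).
- slim_post: Fixed green drying module; origin: centre of its underside, on the shelf deck 50 mm above the counter. Round base 86 mm across with radial ribs to 14 mm height and a slim middle post 28 mm across, top at 36 mm. Place of the small blue cup: mouth down over the post, rim on the ribs (cup origin 14 mm above this one).
- lid_cradle: Fixed green drying module; origin: centre of its underside, on the shelf deck 50 mm above the counter. Square base 116 mm wide, ribs to 14 mm height, no post; four corner lugs, 30 mm high, around a circle 124 mm across. Place of the lid: knob up between the lugs, flange on the ribs (lid origin 14 mm above this one).
- ball_cup: Fixed green drying module; origin: centre of its underside, on the shelf deck 50 mm above the counter. Round base 72 mm across with a funnel like an egg cup, 36 mm high in all, mouth 51 mm wide inside, narrowing downwards. Place of the infuser ball: in the funnel, clip up (infuser origin 9 mm above this one).
- teapot: Bystander: open red-brown clay teapot, 152 mm across, 104 mm high; spout along its +y, handle along its -y, each reaching 125 mm from the axis. Origin: centre of its underside. Loose, 750 g, on the counter before the shelf, on the other side from the tray.
- jug: Bystander: small white milk jug, 60 mm across (handle to 50 mm from the axis), 70 mm high. Origin: centre of its underside. Loose, 150 g, on the counter between tray and teapot.

How it is judged:
By the outcome, as a careful person would: the job done as asked, in the order asked, and still so for the second after the job is handed in, with the robot touching nothing.
It also fails if it takes over 125 s, if anything falls off the work surface, if the arm or the gripper's body presses on something with over 40 N, if the wrist force passes 120 N, or if a joint passes its speed limit or range.

## Robot

A 7-joint arm with a two-finger parallel gripper is mounted at the origin on the work surface. World frame = base frame: x ahead of the robot, y to its left, z up, the work surface at z = 0. Lengths are in m, angles in rad, forces in N, time in s.
With the tool pointing down it reaches from about 0.425 to 0.95 m from the base axis. Payload 4.7 kg.
Tool frame: the origin (TCP) lies at the very end of the fingers, on their centre line; the grasp point (between the pads) lies 19 mm behind it; z points along the fingers, y is the line along which they close (so a half turn about z gives the same grasp; the last joint's range is limited). The gripper opens to 87 mm and grips with 3 to 60 N. Pads are 19 mm wide; open, the fingers measure 117 mm over their backs; the gripper's body (75 mm by 190 mm) begins 51 mm behind the grasp point.
Start: joints at [1.201, 0.469, -0.049, 1.532, 0.024, 1.141, -0.082], TCP at [0.226, -0.636, 0.223] pointing down, gripper open.
Joint ranges: [-2.59, 2.59], [-0.33, 1.99], [-1.39, 1.29], [0.1, 2.45], [-1.04, 4.18], [0.21, 1.99], [-2.66, 2.66]. Speed limits (rad/s): [2.57, 2.57, 3.14, 3.14, 3.14, 3.14, 3.14].

## Interface

Orientations are given as a unit quaternion [x, y, z, w].
In Python, from station import * gives the robot as it stands.
- The arm moves only by the tool servo_tool, never from a script. Its argument "moves" is one flat list of numbers, 5 for each row, row after row: the shift along the world's x, y, z in cm, then the turn about the world's z in rad, then the opening, from -1 (shut) to 1 (fully open). A call has 1 to 12 rows; each row shifts and turns the commanded pose from where the row before left it; what a row does not reach is not made up. A row lasts 1/12 s, in which the tool goes at most 41.7 mm and 7.16 degrees, less where a joint would pass 70% of its speed; a pose out of reach is approached as far as the arm can. A call with a gripper value outside its range is refused whole. The fingers move at their own pace and stop on an object; "newtons" is the grip in N (left out, the last holds). Time passes only in rows, so rows that do not move let the fingers close. It gives the time, the measured TCP pose, the force, the opening and the grip force at its end, in the units of the state.
- sense(): the state, without advancing time (a new reading comes with each control period).
- grab_frame(name): name is "side" or "top" or "wrist"; returns the picture (384x512x3 uint8, red, green, blue); there is no depth.
- camera_model(name): a dict with "fovy" (degrees; the focal length in pixels is half the picture's height over the tangent of half this angle, whatever the lens; pixels are square), "cx", "cy" (the principal point, pixels), "k1" (the pictures are not rectified: a ray, as slopes to the right and down, at radius r is drawn at 1 + k1 r^2 times it, then the intrinsics apply), "cam_to_world" (4x4, takes a point from camera to world coordinates); the wrist camera has in their place "tool_from_camera" (4x4, takes a point from camera to tool coordinates, whose origin is the TCP and whose axes are the flange's). Camera axes: x right, y down, z forward; pixel columns grow to the right and rows downward; lengths in m; the calibration is good to about 2 mm. A picture is of the moment at which its call begins: read the wrist's pose just before it. camera_model takes no time and is no camera call.
- finish_job(): hands the job in; it is judged then, once.
The state is a dict: "clock": time; "qpos": joint angles; "qvel": joint speeds; "joint_torque": joint torques, N m; "position": TCP position; "eef_rot": TCP orientation; "force": force on the tool from outside, world axes, zero at the start; "moment": the same for the moment, N m; "opening": finger opening in m; "grip_force": force on a finger pad.
Only numpy, scipy, OpenCV 4.12 (cv2) and the standard library are available. Lean on these libraries where they do the work, as an engineer would, in place of code of your own. Each camera call takes 0.05 s, during which the arm holds its last target. There are 200 camera calls.

## Working session

There is one attempt and no reset: what is moved stays moved. The work goes in short steps, Python scripts to look and compute and a tool call to move; the robot and the scene stay as the last step left them, time stands still between calls to the robot, and variables do not carry over. Pictures are saved under pics/ and viewed, at most 14 in all, crops included, and the job is handed in when it is done.

Besides the shell and the picture viewer there is one more tool, called after "Call:" as name(argument=value, ...), one argument or row to a line, values as JSON. servo_tool: Moves the arm, as the interface text tells. Its arguments: {"type":"object","properties":{"moves":{"type":"array"},"newtons":{"type":"number"}},"required":["moves"]}

```bash
ls; mkdir -p pics; cat > h.py <<'E'
from station import *
import numpy as np, cv2
from scipy.spatial.transform import Rotation as R
def cam(name,st=None):
    m=camera_model(name); f=192/np.tan(np.radians(m["fovy"])/2)
    if "cam_to_world" in m: T=np.array(m["cam_to_world"])
    else:
        st=st or sense(); W=np.eye(4); W[:3,:3]=R.from_quat(st["eef_rot"]).as_matrix(); W[:3,3]=st["position"]
        T=W@np.array(m["tool_from_camera"])
    return m,f,T
def ray(c,u,v):
    m,f,T=c; K=np.array([[f,0,m["cx"]],[0,f,m["cy"]],[0,0,1]])
    d=np.array([(u-m["cx"])/f,(v-m["cy"])/f]); s=d.copy()
    for _ in range(30): s=d/(1+m["k1"]*(s@s))
    w=T[:3,:3]@np.array([s[0],s[1],1]); return T[:3,3],w
def onz(c,u,v,z):
    o,w=ray(c,u,v); return o+w*(z-o[2])/w[2]
def proj(c,p):
    m,f,T=c; q=np.linalg.inv(T)@np.append(p,1); s=q[:2]/q[2]; s=s*(1+m["k1"]*(s@s))
    return s*f+[m["cx"],m["cy"]]
def tri(c1,p1,c2,p2):
    o1,a=ray(c1,*p1);o2,b=ray(c2,*p2)
    t=np.linalg.lstsq(np.c_[a,-b],o2-o1,rcond=None)[0]
    x,y=o1+a*t[0],o2+b*t[1]; return (x+y)/2,np.linalg.norm(x-y)
def save(n,im): cv2.imwrite(f"pics/{n}.png",im[:,:,::-1])
E
python3 - <<'E'
from h import *
for n in ("side","top","wrist"):
    save(n+"0",grab_frame(n)); m,f,T=cam(n); print(n,f,m["cx"],m["cy"],m["k1"]);print(T.round(3))
s=sense();print(s)
E
```

```text
pics
side 423.2375187840217 249.40576884002718 186.95791686028068 -0.06182896397064259
[[-0.705 -0.543  0.456  0.072]
 [-0.709  0.527 -0.469  0.454]
 [ 0.014 -0.654 -0.756  0.823]
 [ 0.     0.     0.     1.   ]]
top 462.1614592157207 260.887801965099 188.88483545129006 -0.1241821916941881
[[ 0.023 -0.975  0.219  0.26 ]
 [-1.    -0.022  0.008  0.015]
 [-0.003 -0.219 -0.976  1.264]
 [ 0.     0.     0.     1.   ]]
wrist 345.44523184048904 255.8345913676098 189.06896047338043 -0.0275088617006304
[[ 0.334 -0.904 -0.266  0.299]
 [-0.943 -0.321 -0.093 -0.61 ]
 [-0.001  0.282 -0.959  0.384]
 [ 0.     0.     0.     1.   ]]
{'clock': 0.15, 'qpos': array([ 1.20108436,  0.4692757 , -0.04858463,  1.53342736,  0.02410763,
        1.14099346, -0.0822793 ]), 'qvel': array([-0.00014309, -0.00266297,  0.00098542, -0.00491822,  0.00147189,
        0.00071898,  0.00064652]), 'joint_torque': array([ 5.55504084e-04, -5.08430994e+01, -8.08650395e-02, -2.36418432e+01,
       -6.13298477e-02,  3.56563821e-02,  1.15266380e-04]), 'position': array([ 0.2254746 , -0.63573812,  0.22172399]), 'eef_rot': array([ 9.85512285e-01,  1.69602358e-01, -1.57803645e-04, -7.42506626e-04]), 'force': array([ 0.12617916, -0.30205025, -0.42205553]), 'moment': array([ 0.06441103, -0.01339875,  0.03974029]), 'grip_force': 0.0, 'opening': 0.08717724431534438}
```

View pics/side0.png

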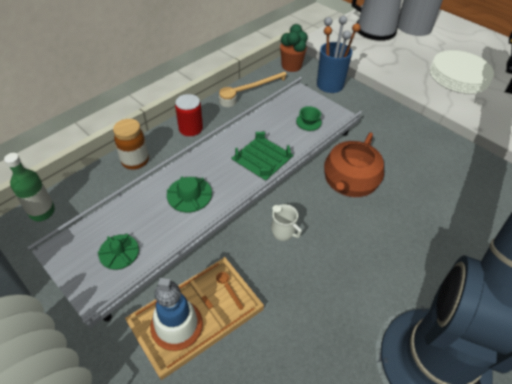

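View pics/top0.png

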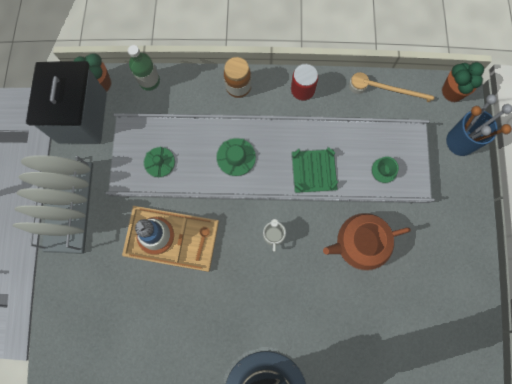

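The side view shows the pile near (172,315) and the modules near slim (118,250), wide (190,193), cradle (263,155) and ball cup (309,118). In the top view they are at (159,162), (236,157), (315,171) and (385,170), with the pile near (153,233).

```bash
python3 - <<'E'
from h import *
for n in ("top","side"):
    im=cv2.imread(f"pics/{n}0.png"); c=cam(n); hsv=cv2.cvtColor(im,cv2.COLOR_BGR2HSV)
    g=cv2.inRange(hsv,(60,120,40),(85,255,255)); k,l,s,ce=cv2.connectedComponentsWithStats(g)
    print(n)
    for i in range(1,k):
        if s[i,4]<150: continue
        pts=cv2.findContours((l==i).astype('uint8'),0,1)[0][0][:,0,:]
        w=np.array([onz(c,u,v,.058)[:2] for u,v in pts.astype(float)],'float32')
        (x,y),r=cv2.minEnclosingCircle(w); print(s[i],ce[i].round(1),"centre",round(x,4),round(y,4),"d",round(2*r,4),"bbox",w.min(0).round(3),w.max(0).round(3), cv2.minAreaRect(w))
    b=cv2.inRange(hsv,(95,120,40),(125,255,255)); k,l,s,ce=cv2.connectedComponentsWithStats(b)
    for i in range(1,k):
        if s[i,4]>100: print("blue",s[i],ce[i].round(1),onz(c,*ce[i],.09).round(3))
a=cv2.imread("pics/side0.png")[265:355,120:235]; t=cv2.imread("pics/top0.png")[195:275,115:225]
cv2.imwrite("pics/c.png",np.vstack([cv2.resize(a,(575,300),interpolation=2),cv2.resize(t,(575,300),interpolation=2)]))
E
```

```text
top
blue [448 113  46  40 470] [465.  137.3] [ 0.681 -0.533  0.09 ]
side
[282  26  24  24 343] [295.3  38. ] centre 0.9068 -0.6297 d 0.1576 bbox [ 0.847 -0.69 ] [ 0.967 -0.565] ((0.9170211553573608, -0.6222921013832092), (0.07884105294942856, 0.15711379051208496), 35.847381591796875)
[297 107  24  23 426] [308.9 118.4] centre 0.6 -0.3187 d 0.0979 bbox [ 0.557 -0.365] [ 0.638 -0.274] ((0.5997155904769897, -0.319047212600708), (0.06433533132076263, 0.09628361463546753), 42.90153503417969)
[ 233  133   59   46 1384] [262.1 156.4] centre 0.5897 -0.1196 d 0.1641 bbox [ 0.525 -0.189] [ 0.654 -0.057] ((0.5893846750259399, -0.12298838794231415), (0.12064150720834732, 0.126894012093544), 5.4156951904296875)
[ 12 169  26  28 473] [ 23.5 183.5] centre 0.9317 0.3643 d 0.108 bbox [0.878 0.332] [0.985 0.392] ((0.9282139539718628, 0.3605864942073822), (0.06020777300000191, 0.09742095321416855), 58.87459945678711)
[ 168  178   43   34 1164] [189.  194.1] centre 0.6186 0.0962 d 0.1065 bbox [0.566 0.045] [0.669 0.147] ((0.61655592918396, 0.09765439480543137), (0.10061424970626831, 0.10105140507221222), 45.858192443847656)
[  99  235   39   34 1009] [118.2 251.4] centre 0.6001 0.3057 d 0.085 bbox [0.558 0.265] [0.642 0.345] ((0.5986186861991882, 0.3057308793067932), (0.08022838830947876, 0.08191684633493423), 60.09252166748047)
blue [318  44  33  48 976] [331.9  71.1] [ 0.669 -0.509  0.09 ]
blue [157 296  31  30 539] [173.3 312.8] [0.395 0.314 0.09 ]
```

View pics/c.png

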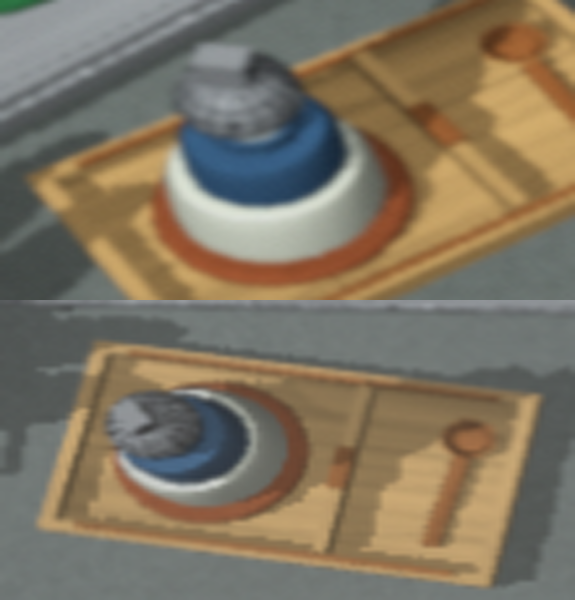

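Call:
servo_tool(
  moves=[2.8, 2.3, 0.6, 0, 1, 2.8, 2.3, 0.6, 0, 1, 2.8, 2.3, 0.6, 0, 1, 2.8, 2.3, 0.6, 0, 1, 2.8, 2.3, 0.6, 0, 1, 2.8, 2.3, 0.6, 0, 1, 2.8, 2.3, 0.6, 0, 1, 2.8, 2.3, 0.6, 0, 1, 2.5, 3, 0, 0, 1, 2.5, 3, 0, 0, 1, 2.5, 3, 0, 0, 1, 2.5, 3, 0, 0, 1],
)

```text
clock: 1.15
position: [0.5504, -0.3306, 0.2703]
eef_rot: [0.986, 0.169, -0.0, -0.0]
force: [1.1, -1.0, 0.0]
opening: 0.0871
grip_force: 0.0
```

Call:
servo_tool(
  moves=[0, 4, 0, 0, 1, 0, 2, 0, 0, 1, 0, 0, 0, 0, 1, 0, 0, 0, 0, 1],
)

```text
clock: 1.48
position: [0.5499, -0.2707, 0.2705]
eef_rot: [0.985, 0.171, -0.0, 0.0]
force: [-0.6, -1.0, -0.7]
opening: 0.0871
grip_force: 0.0
```

```bash
cat > shot.py <<'E'
from h import *
import sys,pickle
def shot(n):
    st=sense(); im=grab_frame("wrist"); save(n,im); pickle.dump(st,open(f"pics/{n}.pkl","wb")); return im,cam("wrist",st)
if __name__=="__main__":
    im,c=shot(sys.argv[1]); s=sense(); print(s["position"].round(4),s["clock"],R.from_quat(s["eef_rot"]).as_euler("xyz").round(4), s["qpos"].round(2))
E
python3 shot.py w1
```

```text
[ 0.5494 -0.2727  0.2705] 1.5333 [3.1409e+00 7.0000e-04 3.4080e-01] [ 0.55  0.34 -0.21  1.62  0.08  1.19 -0.91]
```

View pics/w1.png

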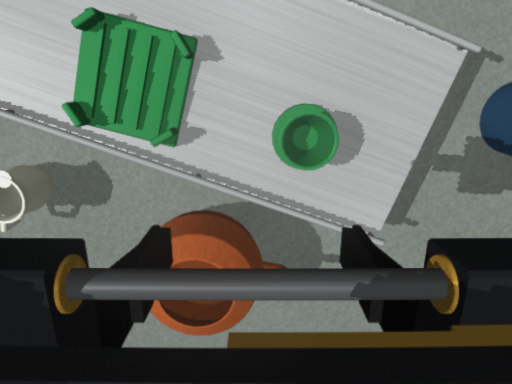

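The wrist view shows the ball cup at about (306,137), the cradle at about (133,82), and the teapot and jug below. Next I move over the other half of the shelf.

Call:
servo_tool(
  moves=[0, 4, 0, 0, 1, 0, 4, 0, 0, 1, 0, 4, 0, 0, 1, 0, 4, 0, 0, 1, 0, 4, 0, 0, 1, 0, 4, 0, 0, 1, 0, 4, 0, 0, 1, 0, 4, 0, 0, 1, 0, 4, 0, 0, 1, 0, 4, 0, 0, 1, 0, 0, 0, 0, 1, 0, 0, 0, 0, 1],
)

```text
clock: 2.53
position: [0.55, 0.129, 0.2704]
eef_rot: [0.985, 0.171, 0.0, -0.0]
force: [1.1, 0.2, -0.4]
opening: 0.0873
grip_force: 0.0
```

```bash
python3 shot.py w2; cat > green.py <<'E'
from h import *
import pickle,sys
def circ(pts,c,z):
    w=np.array([onz(c,u,v,z)[:2] for u,v in pts.astype(float)]); A=np.c_[2*w,np.ones(len(w))]
    for _ in range(8):
        s=np.linalg.lstsq(A,(w**2).sum(1),rcond=None)[0]; r=np.sqrt(s[2]+s[:2]@s[:2]); e=np.abs(np.hypot(*(w-s[:2]).T)-r); k=e<max(.0015,1.5*np.median(e)); w,A=w[k],A[k]
    return s[:2].round(4),round(2*r,4),len(w)
if __name__=="__main__":
  for n in sys.argv[1:]:
    im=cv2.imread(f"pics/{n}.png"); c=cam("wrist",pickle.load(open(f"pics/{n}.pkl","rb"))); hsv=cv2.cvtColor(im,cv2.COLOR_BGR2HSV)
    g=cv2.inRange(hsv,(60,100,30),(85,255,255)); k,l,s,ce=cv2.connectedComponentsWithStats(g)
    for i in range(1,k):
        if s[i,4]<400: continue
        pts=cv2.findContours((l==i).astype('uint8'),0,1)[0][0][:,0,:]
        print(n,s[i],ce[i].round(1))
        for z in (.056,.064,.086): print("  ",z,circ(pts,c,z))
        r=cv2.minAreaRect(np.array([onz(c,u,v,.062)[:2] for u,v in pts.astype(float)],'float32')); print("  ",r)
E
python3 green.py w1 w2
```

```text
[0.5503 0.1265 0.2702] 2.5833 [3.1406e+00 6.0000e-04 3.3960e-01] [ 0.03  0.28 -0.41  1.72  0.12  1.17 -1.65]
w1 [   62     8   135   138 12760] [130.7  77.1]
   0.056 (array([ 0.5869, -0.1182]), np.float64(0.1191), 85)
   0.064 (array([ 0.5877, -0.1209]), np.float64(0.1166), 85)
   0.086 (array([ 0.5898, -0.1282]), np.float64(0.1097), 87)
   ((0.5848472118377686, -0.11640337854623795), (0.11910625547170639, 0.12424834072589874), 4.7963786125183105)
w1 [ 273  104   66   66 3407] [305.4 136.7]
   0.056 (array([ 0.592 , -0.3131]), np.float64(0.0709), 172)
   0.064 (array([ 0.5926, -0.3116]), np.float64(0.0694), 174)
   0.086 (array([ 0.5944, -0.3076]), np.float64(0.0653), 178)
   ((0.5927810668945312, -0.3121547996997833), (0.0696948692202568, 0.07023557275533676), 19.79901695251465)
w2 [  70   13   85   87 5666] [112.5  56.1]
   0.056 (array([0.6022, 0.3043]), np.float64(0.0843), 233)
   0.064 (array([0.6026, 0.3012]), np.float64(0.0825), 233)
   0.086 (array([0.6039, 0.2924]), np.float64(0.0776), 233)
   ((0.6024531722068787, 0.3019830882549286), (0.08312581479549408, 0.08395924419164658), 4.306581974029541)
w2 [ 259   58  101  101 8004] [309.1 107.9]
   0.056 (array([0.6208, 0.094 ]), np.float64(0.1056), 281)
   0.064 (array([0.6209, 0.0953]), np.float64(0.1033), 282)
   0.086 (array([0.621 , 0.0988]), np.float64(0.0972), 284)
   ((0.620955765247345, 0.09462584555149078), (0.1027631014585495, 0.10584716498851776), 19.84610366821289)
w2 [ 404  143  108  104 7924] [462.8 197.1]
   0.056 (array([ 0.5824, -0.1112]), np.float64(0.1222), 68)
   0.064 (array([ 0.5832, -0.1055]), np.float64(0.1196), 70)
   0.086 (array([ 0.5856, -0.0901]), np.float64(0.1125), 73)
   ((0.583723247051239, -0.11481717228889465), (0.11959704011678696, 0.11504469066858292), 4.8539323806762695)
```

View pics/w2.png

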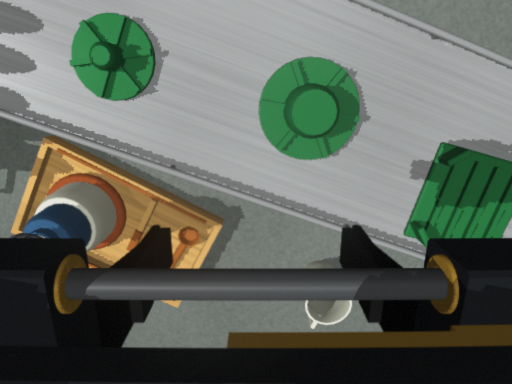

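The slim post base is near (113,56), the wide post near (310,108), and the pile is at lower left, partly behind the gripper. I turn the tool a quarter so the camera sees the pile.

Call:
servo_tool(
  moves=[-1, 0.5, 0, 0.12, 1, -1, 0.5, 0, 0.12, 1, -1, 0.5, 0, 0.12, 1, -1, 0.5, 0, 0.12, 1, -1, 0.5, 0, 0.12, 1, -1, 0.5, 0, 0.12, 1, -1, 0.5, 0, 0.12, 1, -1, 0.5, 0, 0.12, 1, -1, 0.5, 0, 0.12, 1, -1, 0.5, 0, 0.12, 1, -1, 0.5, 0, 0.12, 1, 0, 0.5, 0, 0.12, 1],
)

```text
clock: 3.58
position: [0.4392, 0.1851, 0.2705]
eef_rot: [0.629, 0.778, -0.001, 0.0]
force: [-0.0, 0.5, -0.3]
opening: 0.0872
grip_force: 0.0
```

Call:
servo_tool(
  moves=[0, 0, 0, 0.12, 1, 0, 0, 0, 0, 1, 0, 0, 0, 0, 1],
)

```text
clock: 3.83
position: [0.4407, 0.1854, 0.2705]
eef_rot: [0.585, 0.811, -0.0, 0.0]
force: [-0.5, 0.4, 0.7]
opening: 0.0868
grip_force: 0.0
```

```bash
python3 shot.py w3
```

```text
[0.4406 0.1858 0.2704] 3.8833 [-3.1414e+00  4.0000e-04  1.8939e+00] [ 0.14  0.16 -0.7   1.89  0.11  1.13 -0.27]
```

View pics/w3.png

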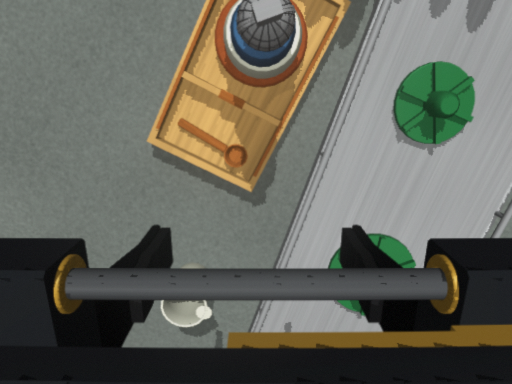

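The pile shows at about (265,25), with the clip at the top edge of the picture. I move closer.

Call:
servo_tool(
  moves=[-1, 3, 0, 0, 1, -1, 3, 0, 0, 1, 0, 0, 0, 0, 1, 0, 0, 0, 0, 1],
)

```text
clock: 4.22
position: [0.4194, 0.2487, 0.2707]
eef_rot: [0.581, 0.814, 0.0, -0.0]
force: [-0.1, -0.8, 0.6]
opening: 0.0866
grip_force: 0.0
```

```bash
python3 - <<'E'
from shot import *
im,c=shot("w4"); a=im[:240,150:400]; save("w4c",cv2.resize(a,None,fx=2.5,fy=2.5,interpolation=2))
print(sense()["position"],cam("wrist")[2].round(3))
E
```

```text
[0.41999444 0.24728263 0.27043774] [[ 0.947  0.309  0.092  0.395]
 [ 0.322 -0.908 -0.268  0.321]
 [ 0.001  0.284 -0.959  0.433]
 [ 0.     0.     0.     1.   ]]
```

View pics/w4c.png

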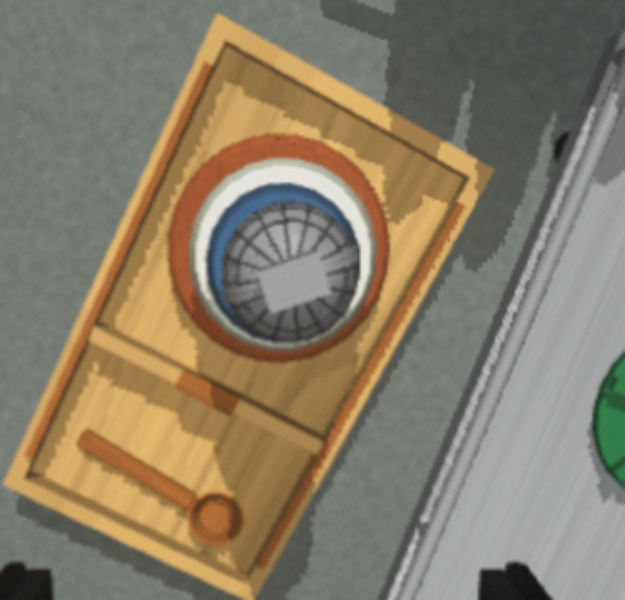

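The ball is at crop (291,272) and the clip's flat top at about (296,286), its long edge running roughly 20° up to the right. Blue, white and clay rings lie around it.

```bash
python3 - <<'E'
from green import *
im=cv2.imread("pics/w4.png"); c=cam("wrist",pickle.load(open("pics/w4.pkl","rb")))
hsv=cv2.cvtColor(im,cv2.COLOR_BGR2HSV); m=np.zeros(im.shape[:2],np.uint8); m[90:135,240:295]=1
g=cv2.medianBlur(im,3)[:,:,1]; print("seed",im[114,266:272].tolist())
q=((abs(g.astype(int)-int(np.median(g[112:117,264:273])))<9)&(m>0)).astype('uint8'); q=cv2.morphologyEx(q,cv2.MORPH_OPEN,np.ones((5,5),np.uint8))
k,l,s,ce=cv2.connectedComponentsWithStats(q); i=l[114,268]; print(s[i],ce[i])
ct=cv2.findContours((l==i).astype('uint8'),0,1)[0][0][:,0,:]
print("clip",onz(c,*ce[i],.186).round(4),cv2.minAreaRect(np.array([onz(c,u,v,.186)[:2] for u,v in ct.astype(float)],'float32')))
print("ball",onz(c,266.4,108.8,.143).round(4))
clay=cv2.inRange(hsv,(4,130,60),(13,255,255)); white=cv2.inRange(hsv,(0,0,150),(179,70,255)); blue=cv2.inRange(hsv,(95,120,30),(125,255,255))
for n,mk,zs in (("lid",clay,(.022,.015)),("large",white,(.022,)),("small",blue,(.07,))):
    mk=mk.copy(); mk[:, :200]=0; mk[:,310:]=0; mk[150:]=0
    p=max(cv2.findContours(mk,0,1)[0],key=cv2.contourArea)[:,0,:]
    h=cv2.convexHull(p)[:,0,:]
    for z in zs: print(n,z,circ(p,c,z),circ(h,c,z))
print([onz(c,150+u/2.5,v/2.5,.186)[:2].round(4) for u,v in((258,282),(322,254),(331,296),(271,312))])
E
```

```text
seed [[162, 162, 161], [162, 162, 161], [162, 162, 161], [161, 161, 160], [161, 162, 161], [162, 161, 161]]
[255 103  26  20 388] [267.59536082 112.42268041]
clip [0.4075 0.3089 0.186 ] ((0.4075815677642822, 0.30893802642822266), (0.0176100954413414, 0.010933330282568932), 36.99946212768555)
ball [0.4079 0.3091 0.143 ]
lid 0.022 (array([0.4046, 0.3108]), np.float64(0.1008), 254) (array([0.4045, 0.3108]), np.float64(0.1018), 39)
lid 0.015 (array([0.4047, 0.3106]), np.float64(0.1025), 254) (array([0.4047, 0.3106]), np.float64(0.1036), 39)
large 0.022 (array([0.4065, 0.3112]), np.float64(0.0815), 165) (array([0.4065, 0.3108]), np.float64(0.0831), 28)
small 0.07 (array([0.4061, 0.3083]), np.float64(0.0538), 82) (array([0.406 , 0.3081]), np.float64(0.0552), 13)
[array([0.398 , 0.3054]), array([0.4124, 0.3184]), array([0.4187, 0.3084]), array([0.4042, 0.2987])]
```

Call:
servo_tool(
  moves=[-0.2, 1, 0, -0.12, 0, -0.2, 1, 0, -0.12, 0, -0.2, 1, 0, -0.12, 0, -0.2, 1, 0, -0.12, 0, -0.2, 1, 0, -0.12, 0, -0.22, 1.15, 0, -0.12, 0, 0, 0, 0, -0.12, 0, 0, 0, 0, -0.12, 0, 0, 0, 0, -0.12, 0, 0, 0, 0, -0.12, 0, 0, 0, 0, -0.05, 0, 0, 0, 0, 0, 0],
  newtons=12,
)

```text
clock: 5.27
position: [0.4086, 0.3075, 0.2704]
eef_rot: [0.948, 0.317, -0.0, 0.001]
force: [-0.7, -1.1, 0.3]
opening: 0.0437
grip_force: 0.0
```

```bash
cat > p.py <<'E'
from h import *
s=sense(); print(s["position"].round(4),"yaw",R.from_quat(s["eef_rot"]).as_euler("xyz")[2].round(3),s["clock"],s["qpos"].round(2),s["opening"].round(4))
E
python3 p.py
```

```text
Traceback (most recent call last):
  File "p.py", line 2, in <module>
    s=sense(); print(s["position"].round(4),"yaw",R.from_quat(s["eef_rot"]).as_euler("xyz")[2].round(3),s["clock"],s["qpos"].round(2),s["opening"].round(4))
                                                                                                                                      ^^^^^^^^^^^^^^^^^^
AttributeError: 'float' object has no attribute 'round'
```

Call:
servo_tool(
  moves=[-0.1, 0.15, -3, 0, -0.1, 0, 0, -3, 0, -0.1, 0, 0, -2, 0, -0.1, 0, 0, -1.2, 0, -0.1, 0, 0, -1, 0, -0.1, 0, 0, 0, 0, -0.1, 0, 0, 0, 0, -1, 0, 0, 0, 0, -1, 0, 0, 0, 0, -1, 0, 0, 0, 0, -1, 0, 0, 0, 0, -1],
)

```text
clock: 6.18
position: [0.4068, 0.3111, 0.1693]
eef_rot: [0.948, 0.32, 0.001, -0.0]
force: [1.0, -0.4, 1.0]
opening: 0.0136
grip_force: 0.0
```

Call:
servo_tool(
  moves=[0, 0, 0, 0, -1, 0, 0, 0, 0, -1],
)

```text
clock: 6.35
position: [0.4067, 0.3112, 0.1691]
eef_rot: [0.948, 0.32, 0.001, -0.0]
force: [-0.8, 0.2, 2.5]
opening: 0.0119
grip_force: 12.0
```

Call:
servo_tool(
  moves=[0, 0, 0.5, 0, -1, 0, 0, 1, 0, -1, 0, 0, 2, 0, -1, 0, 0, 2.5, 0, -1, 0.5, -2, 1.1, 0, -1, 1, -3, 0, 0, -1, 1, -3.5, 0, 0, -1, 1, -3.5, 0, 0, -1, 1, -3.5, 0, 0, -1, 1, -3.5, 0, 0, -1, 1, -3.5, 0, 0, -1, 1, -3.5, 0, 0, -1],
  newtons=20,
)

```text
clock: 7.35
position: [0.4817, 0.0491, 0.2405]
eef_rot: [0.947, 0.32, 0.001, 0.0]
force: [0.5, 0.3, -0.4]
opening: 0.0119
grip_force: 20.0
```

Call:
servo_tool(
  moves=[1.2, -3.5, 0, 0, -1, 1.2, -3.5, 0, 0, -1, 1.2, -3.5, 0, 0, -1, 1.2, -3.5, 0, 0, -1, 1.2, -3.5, 0, 0, -1, 1.2, -3.5, 0, 0, -1, 1.2, -3.5, 0, 0, -1, 1, -3, 0, 0, -1, 0, -1, 0, 0, -1, 0, 0, 0, 0, -1, 0, 0, 0, 0, -1],
)

```text
clock: 8.27
position: [0.5752, -0.2335, 0.2396]
eef_rot: [0.948, 0.32, 0.0, -0.001]
force: [0.4, 0.7, -1.4]
opening: 0.0116
grip_force: 20.0
```

```bash
sed -i 's/,s\["opening"\].round(4)//' p.py; python3 p.py; python3 shot.py w5;python3 green.py w5
```

```text
[ 0.5752 -0.2335  0.2396] yaw 0.65 8.2667 [ 0.5   0.38 -0.24  1.64  0.1   1.14 -0.69]
[ 0.5754 -0.2321  0.2398] 8.3167 [-3.1404e+00 -1.0000e-03  6.5270e-01] [ 0.5   0.38 -0.24  1.64  0.1   1.14 -0.69]
w5 [   87     0   163   167 14879] [168.2  83.7]
   0.056 (array([ 0.5856, -0.1174]), np.float64(0.1214), 86)
   0.064 (array([ 0.5868, -0.119 ]), np.float64(0.1186), 86)
   0.086 (array([ 0.59  , -0.1234]), np.float64(0.1109), 86)
   ((0.5839704275131226, -0.11675181239843369), (0.11936093866825104, 0.12134166061878204), 4.897879123687744)
w5 [ 292  165   70   71 3828] [327. 200.]
   0.056 (array([ 0.5908, -0.3157]), np.float64(0.0772), 96)
   0.064 (array([ 0.5922, -0.3128]), np.float64(0.0753), 102)
   0.086 (array([ 0.595 , -0.3046]), np.float64(0.0703), 103)
   ((0.5908647179603577, -0.31340473890304565), (0.07842797040939331, 0.06894554942846298), 58.07229232788086)
```

View pics/w5.png

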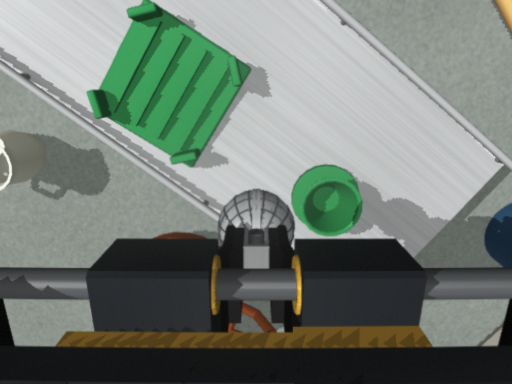

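The ball hangs upright at (256,225) px and the cup is at (327,200). I refine the cup's mouth centre from its edges.

```bash
python3 - <<'E'
from green import *
for n,u0,v0 in (("w1",306,137),("w5",327,200)):
    im=cv2.imread(f"pics/{n}.png"); c=cam("wrist",pickle.load(open(f"pics/{n}.pkl","rb")))
    e=cv2.Canny(im,40,100); v,u=np.nonzero(e); k=np.hypot(u-u0,v-v0)<45; p=np.c_[u,v][k]
    g0=np.array([.592,-.3135])
    w=np.array([onz(c,*q,.086)[:2] for q in p.astype(float)]); r=np.hypot(*(w-g0).T)
    print(n,np.histogram(r,np.arange(.008,.042,.002))[0])
    for a,b in((.022,.028),(.024,.032)): print(circ(p[(r>a)&(r<b)],c,.086))
s=cam("side"); print(proj(s,[.592,-.3135,.05]),proj(s,[.592,-.3135,.086]),"teapot",onz(cam("wrist",pickle.load(open("pics/w1.pkl","rb"))),205,270,.104))
E
```

```text
w1 [  9  12  14  14  13  27   1  13  72  82 110  30  32  24  33  46]
(array([ 0.5923, -0.3116]), np.float64(0.0523), 161)
(array([ 0.5918, -0.3139]), np.float64(0.0564), 152)
w5 [ 11  16  12  15  11   8  16  43  79  82 133  46  30  28  31  37]
(array([ 0.5924, -0.3115]), np.float64(0.0523), 148)
(array([ 0.5916, -0.3138]), np.float64(0.0568), 176)
[308.72732269 122.09623007] [310.28182329 112.00030582] teapot [ 0.42882695 -0.25642807  0.104     ]
```

Call:
servo_tool(
  moves=[0.7, -2.6, 0, 0, -1, 0.6, -2.9, 0, 0, -1, 0.4, -2.5, 0, 0, -1, 0, 0, 0, 0, -1, 0, 0, -3, 0, -1, 0, 0, -4, 0, -1, 0, 0, -3, 0, -1, 0, 0, -1.5, 0, -1, 0, 0, -0.4, 0, -1, 0, 0, -0.3, 0, -1, 0, 0, 0, 0, -1, 0, 0, 0, 0, -1],
)

```text
clock: 9.32
position: [0.5937, -0.3138, 0.1195]
eef_rot: [0.947, 0.32, 0.001, 0.001]
force: [0.1, 0.2, -0.0]
opening: 0.0121
grip_force: 20.0
```

Call:
servo_tool(
  moves=[-0.1, 0, -0.3, 0, -1, 0, 0, -0.3, 0, -1, 0, 0, -0.2, 0, -1, 0, 0, -0.1, 0, -1, 0, 0, -0.1, 0, -1, 0, 0, 0, 0, -1, 0, 0, 0, 0, -1],
  newtons=8,
)

```text
clock: 9.9
position: [0.5929, -0.3122, 0.1086]
eef_rot: [0.947, 0.32, 0.001, -0.001]
force: [1.0, 4.7, 4.9]
opening: 0.0118
grip_force: 8.0
```

Call:
servo_tool(
  moves=[0, 0.1, 0, 0, -1, 0, 0.1, 0, 0, -1, 0, 0, -0.1, 0, -1, 0, 0, 0, 0, -1, 0, 0, 0, 0, -1],
)

```text
clock: 10.32
position: [0.5929, -0.3116, 0.1076]
eef_rot: [0.947, 0.32, 0.001, 0.0]
force: [2.1, 3.5, 5.6]
opening: 0.0117
grip_force: 8.0
```

Seated at the expected height. I open the fingers slightly, then retreat.

Call:
servo_tool(
  moves=[0.05, 0.1, 0, 0, -1, 0, 0, 0, 0, -1, 0, 0, 0, 0, -0.6, 0, 0, 0, 0, -0.4, 0, 0, 0, 0, -0.2, 0, 0, 0, 0, -0.2, 0, 0, 1, 0, -0.2, 0, 0, 2, 0, -0.2, 0, 0, 3, 0, -0.2, 0, 0, 4, 0, -0.2, 0, 0, 3, 0, -0.2, 0, 0, 0, 0, -0.2],
)

```text
clock: 11.32
position: [0.5956, -0.3128, 0.2454]
eef_rot: [0.948, 0.319, 0.005, 0.005]
force: [0.2, 0.1, 1.3]
opening: 0.0346
grip_force: 0.0
```

```bash
python3 - <<'E'
from h import *
s=grab_frame("side");t=grab_frame("top"); save("s6",s);save("t6",t)
a=cv2.resize(s[70:150,260:410],None,fx=4,fy=4,interpolation=2);b=cv2.resize(t[195:275,115:265],None,fx=4,fy=4,interpolation=2);b
save("v6",np.vstack([a[:280],b]))
E
python3 p.py
```

```text
[ 0.5926 -0.3117  0.239 ] yaw 0.651 11.4167 [ 0.57  0.46 -0.21  1.52  0.1   1.17 -0.58]
```

View pics/v6.png

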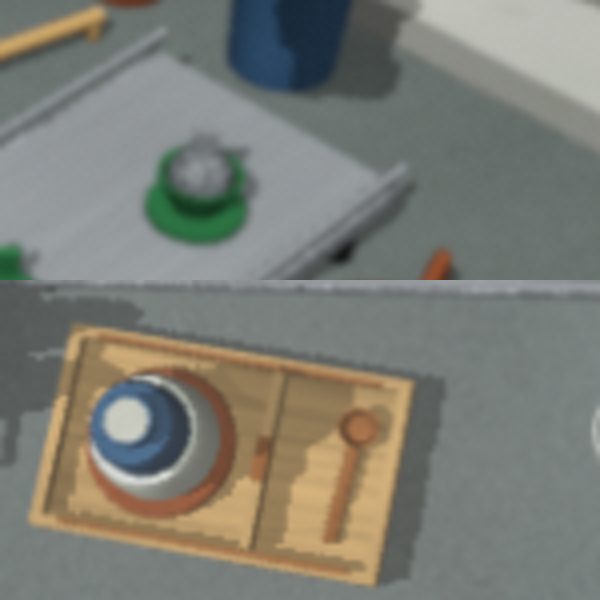

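The side view shows the ball sitting in the cup. In the top view the small cup is still on the pile, its foot at (128,420) in the combined picture. I check the infuser with the wrist camera on the way back.

Call:
servo_tool(
  moves=[-0.8, 2.6, 0, 0, 0, -0.8, 2.9, 0, 0, 0, -0.4, 2.5, 0, 0, 0, 0, 0, 0, 0, 0],
)

```text
clock: 11.75
position: [0.5709, -0.2241, 0.2353]
eef_rot: [0.946, 0.323, -0.001, -0.003]
force: [-0.0, 1.1, 0.4]
opening: 0.0429
grip_force: 0.0
```

```bash
python3 - <<'E'
from shot import *
im,c=shot("w6"); save("w6c",cv2.resize(im[120:280,240:420],None,fx=3,fy=3,interpolation=2)); print(sense()["position"])
print("expect clip top",proj(c,[.593,-.312,.125]),"ball",proj(c,[.593,-.312,.082]))
E
```

```text
[ 0.5712281  -0.22736132  0.23542649]
expect clip top [354.11078331 227.28249414] ball [342.2651259  210.10782929]
```

View pics/w6c.png

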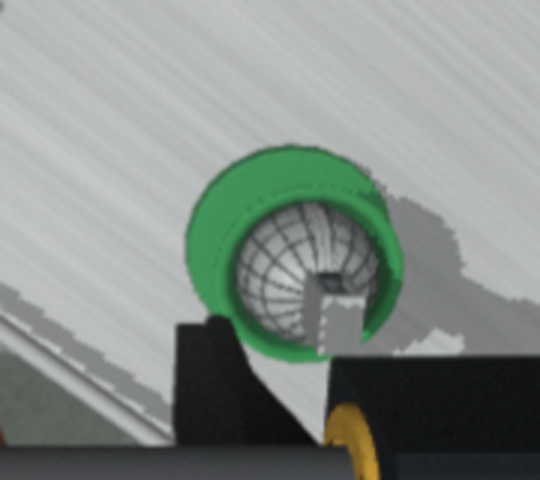

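Call:
servo_tool(
  moves=[-1.5, 3.7, 0, 0, 0.4, -1.5, 3.7, 0, 0, 0.4, -1.5, 3.7, 0, 0, 0.4, -1.5, 3.7, 0, 0, 0.4, -1.5, 3.7, 0, 0, 0.4, -1.5, 3.7, 0, 0, 0.4, -1.5, 3.7, 0, 0, 0.4, -1.5, 3.7, 0, 0, 0.4, -1.5, 3.7, 0, 0, 0.4, -1.5, 3.7, 0, 0, 0.4, -1.5, 3.7, 0, 0, 0.4, -1.5, 3.7, 0, 0, 0.4],
)

```text
clock: 12.8
position: [0.3914, 0.2131, 0.236]
eef_rot: [0.948, 0.319, -0.0, 0.0]
force: [0.5, 0.4, -1.2]
opening: 0.0612
grip_force: 0.0
```

The infuser sits upright in the funnel: the clip top is at (354,228) against an expected (354,227). Next is the pile.

Call:
servo_tool(
  moves=[-1, 2.8, 1, 0, 0.4, -1.1, 2.8, 1, 0, 0.4, 0, 0, 0, 0, 0.4, 0, 0, 0, 0, 0.4],
)

```text
clock: 13.13
position: [0.3709, 0.2695, 0.2564]
eef_rot: [0.947, 0.321, -0.0, -0.0]
force: [0.7, -0.9, -1.4]
opening: 0.0607
grip_force: 0.0
```

```bash
cat > pile.py <<'E'
from green import *
from shot import shot
n=sys.argv[1]; im,c=shot(n); im=np.ascontiguousarray(im[:,:,::-1]); hsv=cv2.cvtColor(im,cv2.COLOR_BGR2HSV); s=sense(); print(s["position"].round(4),s["clock"])
P=[.406,.309]
M={"blue":cv2.inRange(hsv,(95,120,30),(125,255,255)),"white":cv2.inRange(hsv,(0,0,150),(179,70,255)),"clay":cv2.inRange(hsv,(4,130,60),(13,255,255))}
for a in sys.argv[2:]:
    col,z,d=a.split(","); z=float(z); d=float(d)
    ct=[q[:,0,:] for q in cv2.findContours(M[col],1,1)[0] if len(q)>15]
    for q in ct:
        if np.hypot(*(onz(c,*q.mean(0),z)[:2]-P))>.06: continue
        r=circ(q,c,z)
        if abs(r[1]-d)<.15*d: print(a,r,q.mean(0).round(0))
        h=cv2.convexHull(q)[:,0,:]; r=circ(h,c,z) if len(h)>6 else None
        if r and abs(r[1]-d)<.15*d: print(a,"hull",r)
E
python3 pile.py w7 white,.12,.034 blue,.07,.062 blue,.108,.052 white,.022,.084 clay,.015,.104
```

```text
[0.3714 0.2679 0.2559] 13.1833
blue,.07,.062 hull (array([0.4023, 0.3084]), np.float64(0.0568), 24)
blue,.108,.052 hull (array([0.4056, 0.3093]), np.float64(0.0506), 24)
white,.022,.084 (array([0.4025, 0.311 ]), np.float64(0.0823), 153) [243. 106.]
white,.022,.084 hull (array([0.4026, 0.3109]), np.float64(0.0837), 32)
clay,.015,.104 (array([0.4033, 0.3094]), np.float64(0.0908), 228) [245. 111.]
clay,.015,.104 hull (array([0.4033, 0.3094]), np.float64(0.0917), 40)
clay,.015,.104 (array([0.4047, 0.3105]), np.float64(0.1026), 259) [245. 109.]
clay,.015,.104 hull (array([0.4046, 0.3106]), np.float64(0.1035), 41)
```

Call:
servo_tool(
  moves=[1.1, 1.4, 0, 0, 0.3, 1.2, 1.4, 0, 0, 0.3, 1.1, 1.3, 0, 0, 0.3, 0, 0, -4, 0, 0.3, 0, 0, -4, 0, 0.3, 0, 0, -3, 0, 0.3, 0, 0, -2, 0, 0.3, 0, 0, -1, 0, 0.3, 0, 0, -0.5, 0, 0.3, 0, 0, 0, 0, 0.3, 0, 0, 0, 0, 0.3],
)

```text
clock: 14.1
position: [0.4059, 0.3098, 0.1124]
eef_rot: [0.948, 0.319, 0.001, -0.0]
force: [0.3, -0.6, -0.1]
opening: 0.0562
grip_force: 0.0
```

Call:
servo_tool(
  moves=[0, 0, 0, 0, -0.1, 0, 0, 0, 0, -0.3, 0, 0, 0, 0, -1, 0, 0, 0, 0, -1, 0, 0, 0, 0, -1, 0, 0, 0, 0, -1],
  newtons=15,
)

```text
clock: 14.6
position: [0.4053, 0.31, 0.1121]
eef_rot: [0.948, 0.32, 0.001, 0.0]
force: [0.9, -0.1, 3.3]
opening: 0.0331
grip_force: 15.0
```

Call:
servo_tool(
  moves=[0, 0, 0.4, 0, -1, 0, 0, 0.8, 0, -1, 0, 0, 1.8, 0, -1, 0, 0, 3, 0, -1, 0, 0, 2, 0, -1, 1.5, 0, 0, 0, -1, 3, 0, 0, 0, -1, 3.5, 0, 0, 0, -1, 3.5, 0, 0, 0, -1, 3.5, 0, 0, 0, -1, 2.7, -0.3, 0, 0, -1, 2, -0.2, 0, 0, -1],
  newtons=20,
)

```text
clock: 15.6
position: [0.6047, 0.3037, 0.1915]
eef_rot: [0.948, 0.319, 0.0, 0.0]
force: [0.4, -0.7, -0.5]
opening: 0.0329
grip_force: 20.0
```

Call:
servo_tool(
  moves=[0, 0, -2, 0, -1, 0, 0, -2, 0, -1, 0, 0, -2, 0, -1, 0, 0, -1, 0, -1, 0, 0, -0.4, 0, -1, 0, 0, 0, 0, -1, 0, 0, 0, 0, -1],
)

```text
clock: 16.18
position: [0.6024, 0.3053, 0.1186]
eef_rot: [0.948, 0.32, 0.001, -0.0]
force: [0.8, 1.0, -0.1]
opening: 0.033
grip_force: 20.0
```

Call:
servo_tool(
  moves=[0, 0, -0.4, 0, -1, 0, 0, -0.3, 0, -1, 0, 0, -0.2, 0, -1, 0, 0, -0.15, 0, -1, 0, 0, -0.1, 0, -1, 0, 0, 0, 0, -1, 0, 0, 0, 0, -1],
  newtons=12,
)

```text
clock: 16.77
position: [0.602, 0.3048, 0.1061]
eef_rot: [0.948, 0.32, 0.0, 0.0]
force: [-0.2, 0.4, -0.3]
opening: 0.0333
grip_force: 12.0
```

Call:
servo_tool(
  moves=[0, 0, -0.1, 0, -1, 0, 0, 0, 0, -1, 0, 0, -0.1, 0, -1, 0, 0, 0, 0, -1, 0, 0, 0, 0, -1],
)

```text
clock: 17.18
position: [0.6023, 0.3051, 0.1057]
eef_rot: [0.948, 0.32, 0.001, 0.0]
force: [-2.3, -1.1, 6.6]
opening: 0.0337
grip_force: 12.0
```

Contact at the expected height. I release and retreat.

Call:
servo_tool(
  moves=[0, 0, 0.05, 0, -0.2, 0, 0, 0, 0, -0.1, 0, 0, 0, 0, 0.1, 0, 0, 0, 0, 0.2, 0, 0, 0, 0, 0.2, 0, 0, 1, 0, 0.2, 0, 0, 3, 0, 0.3, 0, 0, 4, 0, 0.4, -2.5, -0.5, 3, 0, 0.4, -3.5, -0.5, 3, 0, 0.4, -4, -0.6, 0, 0, 0.4, -4, -0.6, 0, 0, 0.4],
)

```text
clock: 18.18
position: [0.4651, 0.2842, 0.2441]
eef_rot: [0.948, 0.319, 0.002, -0.001]
force: [-1.2, 0.5, 0.8]
opening: 0.0603
grip_force: 0.0
```

Call:
servo_tool(
  moves=[-4, -0.6, 0, 0, 0.4, -4, -0.6, 0, 0, 0.4, -1, -0.5, 0, 0, 0.4, 0, 0, 0, 0, 0.4, 0, 0, 0, 0, 0.4],
)

```text
clock: 18.6
position: [0.3761, 0.2664, 0.2426]
eef_rot: [0.948, 0.32, 0.001, 0.0]
force: [-0.7, -0.6, 0.1]
opening: 0.0605
grip_force: 0.0
```

```bash
python3 pile.py w8 white,.082,.044 white,.07,.072 white,.022,.084 clay,.015,.104; python3 - <<'E'
import cv2,numpy as np
from h import *
s=grab_frame("side"); w=cv2.imread("pics/w8.png")[:,:,::-1]
save("v8",np.hstack([cv2.resize(s[215:365,80:230],(400,400),interpolation=2),cv2.resize(w[0:240,130:370],(400,400),interpolation=2)]))
E
```

```text
[0.3769 0.2666 0.2424] 18.65
white,.07,.072 (array([0.4063, 0.3113]), np.float64(0.0731), 215) [237. 116.]
white,.07,.072 hull (array([0.4063, 0.3114]), np.float64(0.0739), 44)
white,.022,.084 (array([0.4019, 0.311 ]), np.float64(0.0835), 212) [237. 116.]
white,.022,.084 hull (array([0.4019, 0.3111]), np.float64(0.0845), 44)
clay,.015,.104 (array([0.4027, 0.3098]), np.float64(0.0913), 236) [239. 115.]
clay,.015,.104 hull (array([0.4028, 0.3098]), np.float64(0.0922), 39)
clay,.015,.104 (array([0.4046, 0.3106]), np.float64(0.1026), 265) [239. 113.]
clay,.015,.104 hull (array([0.4046, 0.3105]), np.float64(0.1035), 43)
```

View pics/v8.png

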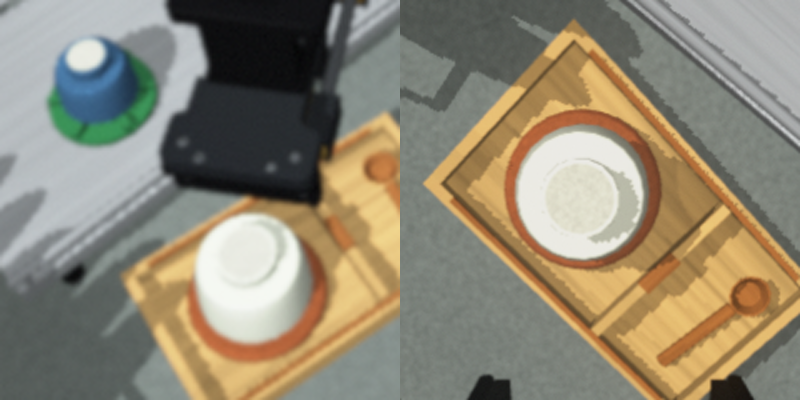

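The blue cup sits upright on the slim post. The large cup's foot is at (239,119) in the wrist image.

```bash
python3 - <<'E'
from green import *
c=cam("wrist",pickle.load(open("pics/w8.pkl","rb"))); print(onz(c,238.6,119.4,.082)); 
E
python3 p.py
```

```text
[0.4063472 0.3090642 0.082    ]
[0.3771 0.2666 0.2421] yaw 0.65 18.7 [-0.12  0.15 -0.65  1.96  0.1   1.06 -1.73]
```

Call:
servo_tool(
  moves=[1.4, 2.1, 0, 0, 0.4, 1.4, 2.2, 0, 0, 0.4, 0, 0, -4, 0, 0.4, 0, 0, -4, 0, 0.4, 0, 0, -4, 0, 0.4, 0, 0, -2.5, 0, 0.4, 0, 0, -1.5, 0, 0.4, 0, 0, -0.8, 0, 0.4, 0, 0, 0, 0, 0.4, 0, 0, 0, 0, 0.4],
)

```text
clock: 19.53
position: [0.4046, 0.3101, 0.0733]
eef_rot: [0.948, 0.319, 0.0, -0.0]
force: [1.0, 0.4, 0.8]
opening: 0.0606
grip_force: 0.0
```

Call:
servo_tool(
  moves=[0, 0, 0, 0, 0.2, 0, 0, 0, 0, 0, 0, 0, 0, 0, -1, 0, 0, 0, 0, -1, 0, 0, 0, 0, -1, 0, 0, 0, 0, -1],
  newtons=20,
)

```text
clock: 20.03
position: [0.404, 0.3094, 0.0739]
eef_rot: [0.948, 0.32, 0.001, 0.0]
force: [-0.9, -0.5, 2.1]
opening: 0.0431
grip_force: 20.0
```

Call:
servo_tool(
  moves=[0, 0, 0.4, 0, -1, 0, 0, 0.8, 0, -1, 0, 0, 1.5, 0, -1, 0, 0, 2.5, 0, -1, 0, 0, 3, 0, -1, 0, 0, 3, 0, -1, 0, 0, 1.4, 0, -1, 1.2, -1.2, 0, 0, -1, 2, -2, 0, 0, -1, 2.5, -2.5, 0, 0, -1, 2.5, -2.5, 0, 0, -1, 2.5, -2.5, 0, 0, -1],
  newtons=28,
)

```text
clock: 21.03
position: [0.5109, 0.2012, 0.2]
eef_rot: [0.947, 0.32, 0.0, 0.0]
force: [0.6, 0.4, -1.0]
opening: 0.0429
grip_force: 28.0
```

Call:
servo_tool(
  moves=[2.5, -2.5, 0, 0, -1, 2.5, -2.5, 0, 0, -1, 2.5, -2.5, 0, 0, -1, 2, -2, 0, 0, -1, 1.3, -1.3, 0, 0, -1, 0, 0, -2, 0, -1, 0, 0, -2, 0, -1, 0, 0, -1.5, 0, -1, 0, 0, -0.5, 0, -1, 0, 0, 0, 0, -1, 0, 0, 0, 0, -1],
)

```text
clock: 21.95
position: [0.6187, 0.0946, 0.1402]
eef_rot: [0.947, 0.32, 0.0, -0.0]
force: [-0.6, 0.8, -1.3]
opening: 0.043
grip_force: 28.0
```

Call:
servo_tool(
  moves=[0.2, -0.1, -0.4, 0, -1, 0, 0, -0.6, 0, -1, 0, 0, -0.5, 0, -1, 0, 0, -0.4, 0, -1, 0, 0, -0.2, 0, -1, 0, 0, 0, 0, -1, 0, 0, 0, 0, -1],
  newtons=18,
)

```text
clock: 22.53
position: [0.6205, 0.0934, 0.1184]
eef_rot: [0.948, 0.32, -0.0, -0.0]
force: [0.2, -0.3, -2.6]
opening: 0.0429
grip_force: 18.0
```

Call:
servo_tool(
  moves=[0, 0, -0.15, 0, -1, 0, 0, -0.1, 0, -1, 0, 0, 0, 0, -1, 0, 0, 0, 0, -1],
)

```text
clock: 22.87
position: [0.6205, 0.0934, 0.1161]
eef_rot: [0.948, 0.32, 0.0, 0.0]
force: [0.2, 0.1, -2.0]
opening: 0.0433
grip_force: 18.0
```

Call:
servo_tool(
  moves=[0, 0, -0.1, 0, -1, 0, 0, 0, 0, -1, 0, 0, -0.1, 0, -1, 0, 0, 0, 0, -1, 0, 0, 0, 0, -1],
)

```text
clock: 23.28
position: [0.6207, 0.0934, 0.1158]
eef_rot: [0.948, 0.32, 0.0, 0.0]
force: [-3.1, -1.1, 7.6]
opening: 0.0434
grip_force: 18.0
```

Call:
servo_tool(
  moves=[0, 0, 0.05, 0, 0.05, 0, 0, 0, 0, 0.15, 0, 0, 0, 0, 0.3, 0, 0, 0, 0, 0.4, 0, 0, 0, 0, 0.4, 0, 0, 1, 0, 0.4, 0, 0, 3, 0, 0.4, -0.5, 0.5, 4, 0, 0.4, -2, 1.2, 3, 0, 0.4, -3.2, 2.2, 1.5, 0, 0.2, -3.2, 2.2, 0, 0, 0.2, -3.2, 2.2, 0, 0, 0.2],
)

```text
clock: 24.28
position: [0.499, 0.1776, 0.2417]
eef_rot: [0.948, 0.319, 0.002, 0.0]
force: [-0.5, 0.7, 0.3]
opening: 0.0538
grip_force: 0.0
```

Call:
servo_tool(
  moves=[-3.2, 2.2, 0, 0, 0.2, -3.2, 2.2, 0, 0, 0.2, -3.2, 2.2, 0, 0, 0.2, -3, 2.2, 0, 0, 0.2, 0, 0, 0, 0, 0.2, 0, 0, 0, 0, 0.2],
)

```text
clock: 24.78
position: [0.3721, 0.2659, 0.2406]
eef_rot: [0.947, 0.322, 0.001, 0.0]
force: [1.1, -1.0, -0.7]
opening: 0.0526
grip_force: 0.0
```

```bash
python3 pile.py w9 clay,.022,.104 clay,.015,.104 clay,.044,.026; python3 p.py; python3 - <<'E'
from h import *
s=grab_frame("side"); w=cv2.imread("pics/w9.png")[:,:,::-1]
save("v9",np.hstack([cv2.resize(s[140:290,80:230],(400,400),interpolation=2),cv2.resize(w[0:240,130:370],(400,400),interpolation=2)]))
E
```

```text
[0.3735 0.2647 0.2403] 24.8333
clay,.022,.104 (array([0.4052, 0.3106]), np.float64(0.1008), 269) [241. 110.]
clay,.022,.104 hull (array([0.4052, 0.3106]), np.float64(0.1017), 42)
clay,.015,.104 (array([0.4047, 0.3105]), np.float64(0.1026), 269) [241. 110.]
clay,.015,.104 hull (array([0.4046, 0.3105]), np.float64(0.1035), 42)
[0.3735 0.2647 0.2403] yaw 0.652 24.8333 [-0.08  0.15 -0.69  1.97  0.11  1.06 -1.73]
```

View pics/v9.png

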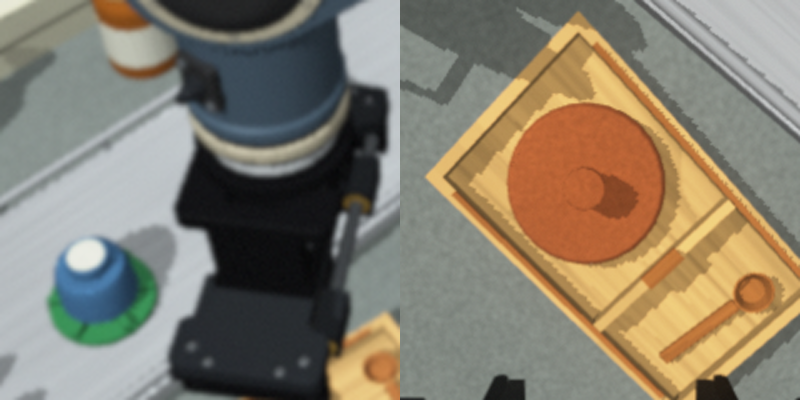

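The clay lid is free and centred in the wrist view, its knob at crop (586,188). I go for the knob.

Call:
servo_tool(
  moves=[1.6, 2.3, 0, 0, 0.2, 1.5, 2.3, 0, 0, 0.2, 0, 0, -4, 0, 0.2, 0, 0, -4, 0, 0.2, 0, 0, -4, 0, 0.2, 0, 0, -3.5, 0, 0.2, 0, 0, -2.8, 0, 0.2, 0, 0, -1.5, 0, 0.2, 0, 0, -1, 0, 0.2, 0, 0, -0.4, 0, 0.2, 0, 0, 0, 0, 0.2, 0, 0, 0, 0, 0.2],
)

```text
clock: 25.88
position: [0.4056, 0.3106, 0.0283]
eef_rot: [0.948, 0.319, 0.001, -0.0]
force: [0.3, 0.2, 1.2]
opening: 0.0522
grip_force: 0.0
```

Call:
servo_tool(
  moves=[0, 0, 0, 0, 0, 0, 0, 0, 0, -0.2, 0, 0, 0, 0, -1, 0, 0, 0, 0, -1, 0, 0, 0, 0, -1, 0, 0, 0, 0, -1],
  newtons=25,
)

```text
clock: 26.38
position: [0.4047, 0.3104, 0.0279]
eef_rot: [0.948, 0.32, 0.0, 0.0]
force: [0.3, -0.3, 1.9]
opening: 0.0244
grip_force: 25.0
```

```bash
python3 - <<'E'
from green import *
for n,P in (("w5",[(143,10),(237,70),(98,103),(184,157)]),("w1",[(88,18),(183,43),(75,112),(163,135)])):
    c=cam("wrist",pickle.load(open(f"pics/{n}.pkl","rb"))); w=np.array([onz(c,*p,.08)[:2] for p in P]); print(w.round(4).tolist(),w.mean(0))
E
```

```text
[[0.6298, -0.0711], [0.6388, -0.164], [0.5395, -0.0797], [0.5456, -0.1704]] [ 0.58843131 -0.12128854]
[[0.63, -0.0746], [0.6384, -0.1655], [0.5401, -0.0809], [0.5475, -0.1711]] [ 0.58899282 -0.1229885 ]
```

Call:
servo_tool(
  moves=[0, 0, 0.4, 0, -1, 0, 0, 0.8, 0, -1, 0, 0, 1.5, 0, -1, 0, 0, 2.5, 0, -1, 0, 0, 3, 0, -1, 0, 0, 4, 0, -1, 0, 0, 3, 0, -1, 0, 0, 2, 0, -1, 0, 0, 0, 0, -1],
  newtons=35,
)

```text
clock: 27.13
position: [0.4063, 0.3125, 0.2046]
eef_rot: [0.948, 0.32, 0.005, -0.001]
force: [-0.7, 0.9, -2.2]
opening: 0.0246
grip_force: 35.0
```

Call:
servo_tool(
  moves=[0.5, -1.3, 0, 0, -1, 1.2, -2.7, 0, 0, -1, 1.6, -3.7, 0, 0, -1, 1.6, -3.7, 0, 0, -1, 1.6, -3.7, 0, 0, -1, 1.6, -3.7, 0, 0, -1, 1.6, -3.7, 0, 0, -1, 1.6, -3.7, 0, 0, -1, 1.6, -3.7, 0, 0, -1, 1.6, -3.7, 0, 0, -1, 1.6, -3.7, 0, 0, -1, 1.2, -3, 0, 0, -1],
)

```text
clock: 28.13
position: [0.5774, -0.0963, 0.1983]
eef_rot: [0.948, 0.319, -0.001, 0.0]
force: [0.7, 0.0, -2.3]
opening: 0.0243
grip_force: 35.0
```

Call:
servo_tool(
  moves=[0.7, -1.6, 0, 0, -1, 0.35, -1.15, 0, 0, -1, 0, 0, -2.5, 0, -1, 0, 0, -3, 0, -1, 0, 0, -2, 0, -1, 0, 0, -0.8, 0, -1, 0, 0, 0, 0, -1, 0, 0, 0, 0, -1],
)

```text
clock: 28.8
position: [0.5883, -0.1189, 0.117]
eef_rot: [0.947, 0.321, 0.0, -0.0]
force: [0.6, 0.4, -1.6]
opening: 0.0241
grip_force: 35.0
```

```bash
python3 shot.py w10; python3 - <<'E'
from h import *
w=cv2.imread("pics/w10.png")[:,:,::-1]; s=grab_frame("side")
save("v10",np.hstack([cv2.resize(s[100:220,190:340],(400,320),interpolation=2),cv2.resize(w,(400,300))[:, :].copy() if 0 else cv2.resize(w,(400,320))]))
E
```

```text
[ 0.589  -0.1192  0.1178] 28.85 [ 3.1404e+00 -1.8000e-03  6.5210e-01] [ 0.46  0.5  -0.45  1.8   0.27  0.9  -1.02]
```

View pics/v10.png

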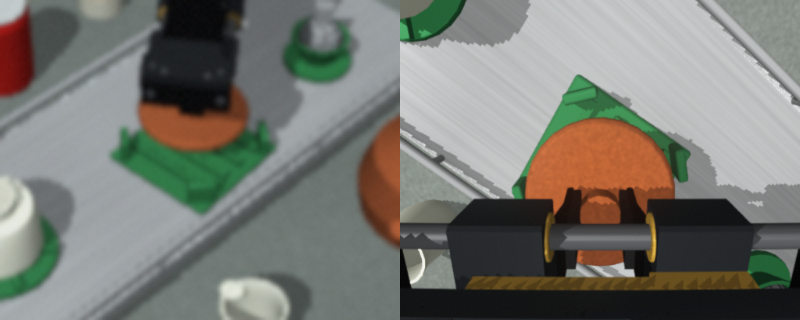

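The lid hangs level over the cradle, with far-lug tops at about (230,108) and (362,198) in wrist pixels. I do a quick consistency check.

```bash
python3 - <<'E'
from green import *
c=cam("wrist",pickle.load(open("pics/w10.pkl","rb")))
for p in((230,108),(362,198),(152,226)): print(onz(c,*map(float,p),.08).round(4))
E
```

```text
[ 0.6323 -0.0668  0.08  ]
[ 0.6379 -0.162   0.08  ]
[ 0.5451 -0.0705  0.08  ]
```

Call:
servo_tool(
  moves=[0, 0, -0.8, 0, -1, 0, 0, -0.8, 0, -1, 0, 0, -0.6, 0, -1, 0, 0, -0.4, 0, -1, 0, 0, -0.3, 0, -1, 0, 0, -0.2, 0, -1, 0, 0, 0, 0, -1, 0, 0, 0, 0, -1],
  newtons=20,
)

```text
clock: 29.57
position: [0.5881, -0.1201, 0.0855]
eef_rot: [0.948, 0.32, 0.0, -0.0]
force: [-0.1, 0.4, -1.2]
opening: 0.024
grip_force: 20.0
```

Call:
servo_tool(
  moves=[0, 0, -0.1, 0, -1, 0, 0, -0.1, 0, -1, 0, 0, 0, 0, -1, 0, 0, 0, 0, -1],
)

```text
clock: 29.9
position: [0.5884, -0.1202, 0.0839]
eef_rot: [0.948, 0.32, 0.0, 0.0]
force: [0.8, 0.3, 0.9]
opening: 0.0248
grip_force: 20.0
```

Call:
servo_tool(
  moves=[0, 0, -0.1, 0, -1, 0, 0, 0, 0, -1, 0, 0, 0, 0, -1],
)

```text
clock: 30.15
position: [0.5884, -0.1202, 0.0839]
eef_rot: [0.948, 0.32, 0.0, 0.0]
force: [-3.7, -0.8, 6.7]
opening: 0.0245
grip_force: 20.0
```

Seated at the expected height. I release, rise clear, and move away toward the front.

Call:
servo_tool(
  moves=[0, 0, 0.05, 0, -0.35, 0, 0, 0, 0, -0.2, 0, 0, 0, 0, 0, 0, 0, 0, 0, 0.1, 0, 0, 0, 0, 0.1, 0, 0, 1, 0, 0.1, 0, 0, 3, 0, 0.1, 0, 0, 4, 0, 0.1, 0, 0, 4, 0, 0.1, -3, 0, 2, 0, 0.1, -3, 0, 0, 0, 0.1, -3, 0, 0, 0, 0.1],
)

```text
clock: 31.15
position: [0.4983, -0.1199, 0.2254]
eef_rot: [0.947, 0.32, 0.002, 0.001]
force: [-0.8, -1.1, -0.5]
opening: 0.048
grip_force: 0.0
```

Call:
servo_tool(
  moves=[-1.5, 0, 3, 0, 0.1, -1.5, 0, 3, 0, 0.1, 0, 0, 0, 0, 0.1, 0, 0, 0, 0, 0.1],
)

```text
clock: 31.48
position: [0.4686, -0.1203, 0.2856]
eef_rot: [0.948, 0.319, 0.002, 0.002]
force: [0.1, -0.6, -0.2]
opening: 0.0477
grip_force: 0.0
```

```bash
python3 - <<'E'
from shot import *
im,c=shot("w11"); s=grab_frame("side"); print(sense()["clock"])
save("v11",np.hstack([cv2.resize(s[90:290,80:400],(400,250),interpolation=2),cv2.resize(im[:268],(400,250))]))
E
```

```text
31.5833
```

View pics/v11.png

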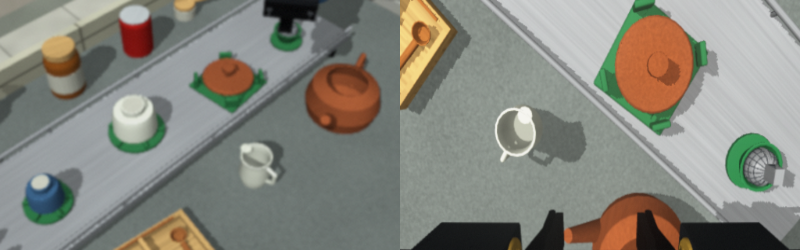

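All four things sit level on their modules, and the teapot and jug have not moved.

```bash
python3 -c "
from station import *
print(finish_job())"
```

```text
the job is handed in; nothing more can be done
None
```

The job is handed in at about 32 s on the robot's clock: the infuser, small cup, large cup and lid each looked level and fully down on their own modules in the last pictures, and the teapot and jug were left untouched.

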